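Square a cut tube against the gauge rail and clamp it

ROBOT

A 7-joint arm with a two-finger parallel gripper is mounted at the origin on a cart in front of the work surface, level with it; the furniture and walls round the work are solid. World frame = base frame: x ahead of the robot, y to its left, z up, the work surface at z = 0. Lengths are in m, angles in rad, forces in N, time in s.
With the tool pointing down it reaches from about 0.35 to 0.9 m from the base axis. Payload 7.2 kg.
Tool frame: the origin (TCP) lies at the very end of the fingers, on their centre line; the grasp point (between the pads) lies 19 mm behind it; z points along the fingers, y is the direction in which the jaws open and shut (so a half turn about z gives the same grasp; the last joint's range is limited). The gripper opens to 85 mm and grips with 20 to 120 N. Pads are 22 mm wide; open, the fingers measure 114 mm over their backs; the gripper's body (76 mm by 85 mm) begins 54 mm behind the grasp point. The pads swing forward as they close: fully open they stand 13 mm farther back than shut.
Start: joints at [1.042, 0.411, -0.013, 1.596, 0.006, 1.134, -0.082], TCP at [0.278, -0.56, 0.231] pointing down, gripper open.
Joint ranges: [-2.95, 2.95], [-0.29, 1.99], [-1.47, 1.44], [0.14, 2.54], [-1.03, 4.17], [0.13, 1.85], [-2.86, 2.86]. Speed limits (rad/s): [2.39, 2.39, 3.01, 3.01, 3.14, 3.14, 3.14].

INTERFACE

Orientations are given as a 3x3 rotation matrix whose columns are the frame's x, y, z axes.
In Python, from bench import monitor, snapshot, get_calibration, manip gives the robot as it stands. The module is installed in compiled form; this text tells all that it offers.
- The arm moves only by the tool jog_arm, never from a script. Its argument "steps" is a list of rows, each an object with "delta_pos": the shift along the tool's x, y, z in m, a list of three; "twist": the turn about the tool's z in degrees; "claw": the gripper's target within -1 to 1 (shut at 1, half-way at 0, fully open at -1). In form: [{"delta_pos": [tx, ty, tz], "twist": twist, "claw": claw}, ...]. A call has 1 to 12 rows; each row shifts and turns the pose as measured when the row begins, along the tool's axes as they then stand; what a row does not reach is not made up. A row lasts 1/12 s, in which the tool goes at most 41.7 mm and 7.16 degrees, less where a joint would pass 70% of its speed; a pose out of reach is approached as far as the arm can. A call with a gripper value outside its range is refused whole. The fingers move at their own pace and stop on an object; "newtons" is the grip in N (left out, the last holds). Time passes only in rows, so rows that do not move let the fingers close. It gives the time, the measured TCP pose, the force and the opening at its end, in the units of the state.
- monitor.get_obs(): the state, without advancing time (a new reading comes with each control period).
- snapshot(name): name is "scene" or "top" or "wrist"; returns the picture (480x640x3 uint8, blue, green, red); there is no depth.
- get_calibration(name): a dict with "K" (3x3 intrinsics, pixels), "pose" (4x4, takes a point from camera to world coordinates). Camera axes: x right, y up, looking along -z (the intrinsics and any distortion apply to the point x, -y, -z); pixel columns grow to the right and rows downward; lengths in m; the calibration is good to about 2 mm. A picture is of the moment at which its call begins: read the wrist's pose just before it. get_calibration takes no time and is no camera call; for the wrist camera it gives the pose at the moment of the call.
- manip.close_job(): hands the job in, once; it reports no verdict.
The state is a dict: "clock": time; "joint_positions": joint angles; "qd": joint speeds; "joint_torque": joint torques, N m; "eef_pos": TCP position; "orientation": TCP orientation; "contact_force": force on the tool from outside, world axes, zero at the start; "moment": the same for the moment, N m; "opening": finger opening in m.
Only numpy, scipy, OpenCV 4.12 (cv2) and the standard library are available. Lean on these libraries where they do the work, as an engineer would, in place of code of your own. Each camera call takes 0.05 s, during which the arm holds its last target.

TASK

Push the aluminium tube across the gauge board, working near both of its ends in turn, until it lies flat and parallel with its whole far side against the rail under the clear guard. Then press both red knobs down until their pads rest on the tube. Leave the tube seated against the rail and roughly central along it, and do not disturb the carton, the tape roll or the box cutter.

Things in the scene. Friction and masses are not known exactly. Their poses are not given: they have to be found in the camera images.
- gauge: White gauge board fixed to the table, 225 mm deep, 370 mm wide, 12 mm thick; its place and turn differ each time. Origin on the table under the middle of the aluminium rail's near face; x away from the robot through the rail, y along the rail to the left, z up. Board surface: x -165 to +60, y -185 to +185 mm.
- rail_mid (a point): Foot of the rail's near face at its middle, on the board's top (12 mm above the table); axes as gauge. The near face is the plane x = 0 from y = -180 to +180 mm. The rail is 45 mm high and carries the guard along its whole length.
- guard_edge (a point): Middle of the yellow front edge of the clear fixed guard plate over the rail, at x = -46, y = 0 in rail_mid's axes; 360 mm long. Underside 44 mm, top 50 mm above the board. A seated tube's near side lies 16 mm behind this edge, so upright fingers cannot reach it: they must slant forward (about 35 degrees from vertical works) to push it home.
- tube_center (a point): Centre of the loose aluminium tube, 30 wide (x) x 300 long (y) x 25 mm high, 0.22 to 0.42 kg, flat on the board (centre 12.5 mm above it). x across (far side +15 mm goes to the rail), y along it, z up. Starts skew by up to 0.28 rad, 75 to 100 mm before the rail; seated its centre is 15 mm before the rail face, anywhere within 35 mm of rail_mid along it.
- clamp_left (a joint): Left push-down hold-down, sliding upright through the guard; m, 0 = up, grows as it is pressed down, end of travel 0.019. At 0 its rubber pad (16 mm across) is 39 mm above the board, so it passes over the tube; it rests on the seated tube at about 0.014. Starts at 0 to 0.003. Takes about 4 N to move and stays where it is left.
- knob_left (a point): Centre of the top of the left hold-down's round red knob, 24 mm in diameter, at x = -11, y = +70 mm in rail_mid's axes; 84 mm above the board when up, moving down with the hold-down; z up. Press it straight down.
- clamp_right (a joint): Right push-down hold-down, sliding upright through the guard; m, 0 = up, grows as it is pressed down, end of travel 0.019. At 0 its rubber pad (16 mm across) is 39 mm above the board, so it passes over the tube; it rests on the seated tube at about 0.014. Starts at 0 to 0.003. Takes about 4 N to move and stays where it is left.
- knob_right (a point): Centre of the top of the right hold-down's round red knob, 24 mm in diameter, at x = -11, y = -70 mm in rail_mid's axes; 84 mm above the board when up, moving down with the hold-down; z up. Press it straight down.
- carton: Small brown carton, 95x100x68 mm, standing left of the board; bystander. Origin at the centre of its underside.
- tape: Roll of beige packing tape lying flat, 96 mm in diameter, 45 mm high, to the right of the board's front; bystander. Origin at the centre of its underside.
- cutter: Yellow box cutter lying flat, 22x160x20 mm, between the robot and the board; bystander. Origin at the centre of its underside.

How it is judged:
On the way:
1. the tube lies flat and parallel against the rail while both hold-downs are still up (x of tube_center in the frame of rail_mid above -0.0175 m and angle between the y axis of tube_center and the y axis of rail_mid, either way round below 0.012 rad and z of tube_center in the frame of rail_mid below 0.0145 m and value of joint each of clamp_left, clamp_right below 0.008 m), for 0.2 s.
At the end, for the whole second after the job is handed in: The tube lies flat on the board, centre within 2.5 mm of its seated place against the rail, parallel to the rail within 0.012 rad (0.7 degrees), its middle within 35 mm of the rail's middle; both hold-downs are pressed down onto it (12.2 to 16.5 mm; 14 mm is contact) (x of tube_center in the frame of rail_mid between -0.0175 and -0.012 m and angle between the y axis of tube_center and the y axis of rail_mid, either way round below 0.012 rad and y of tube_center in the frame of rail_mid between -0.035 and 0.035 m and z of tube_center in the frame of rail_mid below 0.0145 m and angle between tube_center's own z axis and vertical below 0.05 rad and value of joint clamp_left between 0.0122 and 0.0165 m and value of joint clamp_right between 0.0122 and 0.0165 m); the robot touches nothing.
It fails at once if the carton was disturbed (distance of carton from where it was at the start of the episode above 0.02 m).
It fails at once if the tape roll was disturbed (distance of tape from where it was at the start of the episode above 0.02 m).
It fails at once if the box cutter was disturbed (distance of cutter from where it was at the start of the episode above 0.02 m).
It also fails if it takes over 64 s, if anything falls off the work surface, if the arm or the gripper's body presses on something with over 40 N, if the wrist force passes 120 N, or if a joint passes its speed limit or range.

## Working session

There is one attempt and no reset: what is moved stays moved. The work goes in short steps, Python scripts to look and compute and a tool call to move; the robot and the scene stay as the last step left them, time stands still between calls to the robot, and variables do not carry over. Pictures are saved under pics/ and viewed, and the job is handed in when it is done.

Besides the shell and the picture viewer there is one more tool, called after "Emit:" as a command line: name --argument value ..., lists and objects as JSON in quotes. jog_arm: Moves the arm, as the interface text tells. Its arguments: {"type":"object","properties":{"steps":{"type":"array","items":{"type":"object","properties":{"delta_pos":{"type":"array","items":{"type":"number"}},"twist":{"type":"number"},"claw":{"type":"number"}}}},"newtons":{"type":"number"}},"required":["steps"]}

```bash
mkdir -p pics
python3 - <<'E'
from bench import monitor, snapshot, get_calibration
import cv2,numpy as np
o=monitor.get_obs();print(o['clock'],o['eef_pos'],o['orientation'],o['contact_force'])
for n in ['scene','top','wrist']:
    c=get_calibration(n);print(n,c)
    cv2.imwrite(f'pics/{n}0.png',snapshot(n))
E
```

```text
0.0 [ 0.2776376  -0.5593883   0.23045447] [[ 8.95706487e-01  4.44645041e-01 -8.22523100e-04]
 [ 4.44645786e-01 -8.95705423e-01  1.38574521e-03]
 [-1.20573666e-04 -1.60695240e-03 -9.99998702e-01]] [0.07784908 0.85498176 0.89109249]
scene {'K': array([[547.77388527,   0.        , 327.32382743],
       [  0.        , 547.77388527, 241.54448041],
       [  0.        ,   0.        ,   1.        ]]), 'pose': array([[-0.4673491 ,  0.51318823, -0.71987684, -0.28407456],
       [-0.88403645, -0.26388668,  0.38580224,  0.57060624],
       [ 0.00802326,  0.8167017 ,  0.5770043 ,  0.73079647],
       [ 0.        ,  0.        ,  0.        ,  1.        ]])}
top {'K': array([[546.85219602,   0.        , 312.73440989],
       [  0.        , 546.85219602, 232.40311193],
       [  0.        ,   0.        ,   1.        ]]), 'pose': array([[-0.01303786,  0.99426709, -0.10612712,  0.41590706],
       [-0.9998156 , -0.01146638,  0.01540431,  0.14777391],
       [ 0.0140991 ,  0.10630839,  0.99423324,  1.16768394],
       [ 0.        ,  0.        ,  0.        ,  1.        ]])}
wrist {'K': array([[367.46658468,   0.        , 324.97746731],
       [  0.        , 367.46658468, 237.69134137],
       [  0.        ,   0.        ,   1.        ]]), 'pose': array([[ 0.44462152,  0.85271291,  0.27421233,  0.34780501],
       [-0.89571689,  0.42386114,  0.13428696, -0.52578551],
       [-0.00171973, -0.30532348,  0.95224714,  0.37306717],
       [ 0.        ,  0.        ,  0.        ,  1.        ]])}
```

View pics/scene0.png

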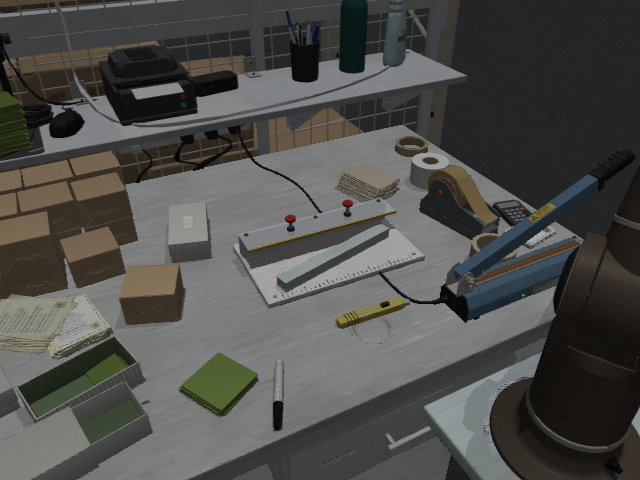

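View pics/top0.png

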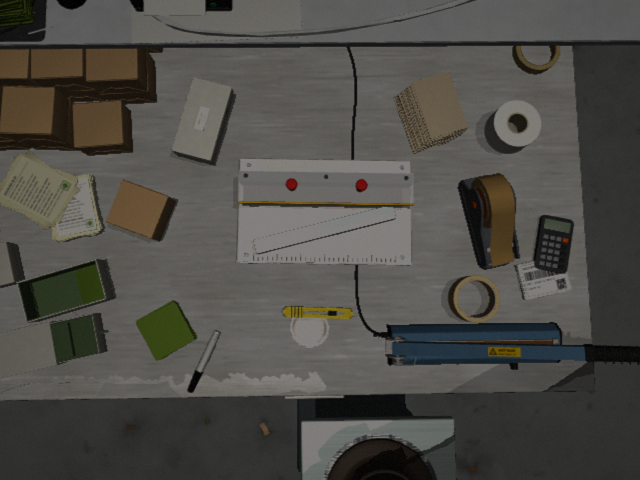

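Run:
```python
import cv2
im=cv2.imread('pics/top0.png')[150:275,225:425]
cv2.imwrite('pics/topz.png',cv2.resize(im,None,fx=4,fy=4,interpolation=cv2.INTER_CUBIC))
im=cv2.imread('pics/scene0.png')[190:310,225:435]
cv2.imwrite('pics/scz.png',cv2.resize(im,None,fx=3.8,fy=3.8,interpolation=cv2.INTER_CUBIC))
```

```text
(no output)
```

View pics/topz.png

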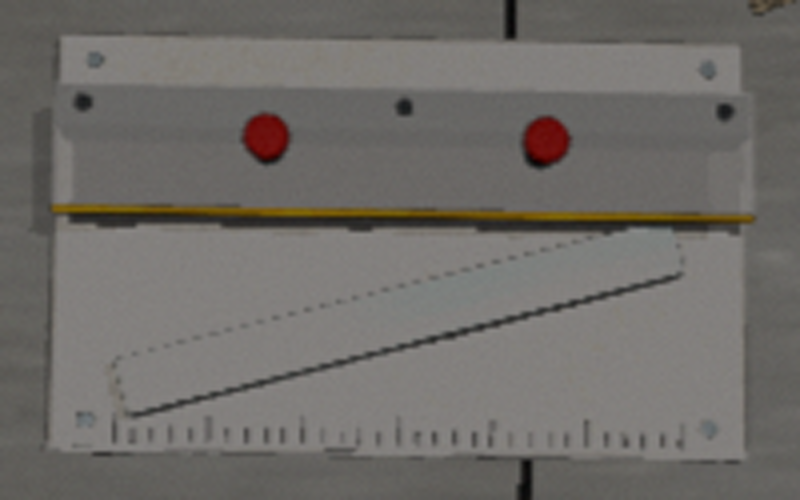

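View pics/scz.png

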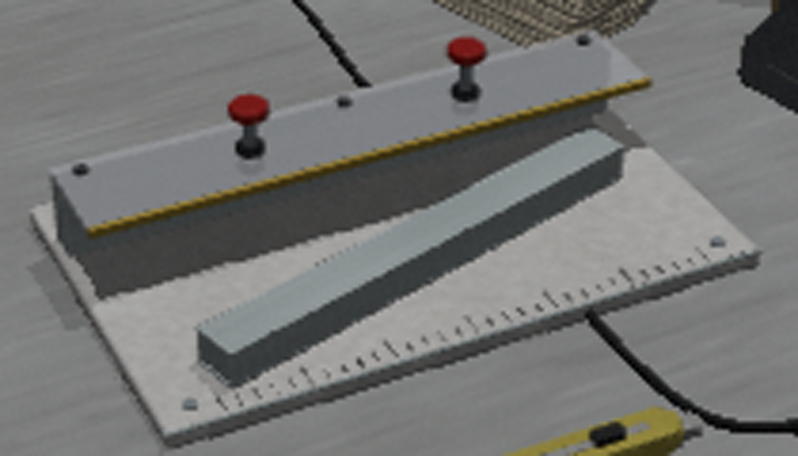

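View pics/wrist0.png

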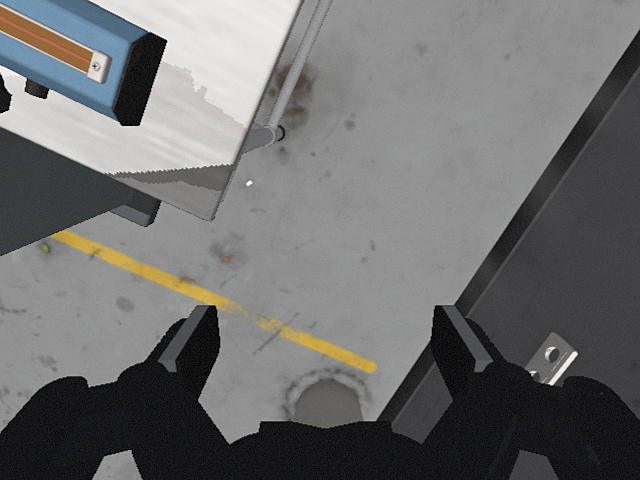

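```bash
cat > h.py <<'E'
import numpy as np, json
from scipy.optimize import least_squares
from bench import get_calibration
def proj(c,P):
    P=np.atleast_2d(P); T=np.linalg.inv(c['pose']); q=P@T[:3,:3].T+T[:3,3]
    q=q*[1,-1,-1]; u=q@c['K'].T; return u[:,:2]/u[:,2:]
def back(c,uv,z):
    d=np.linalg.inv(c['K'])@np.array([uv[0],uv[1],1.]); d=d*[1,-1,-1]; d=c['pose'][:3,:3]@d
    o=c['pose'][:3,3]; return o+d*(z-o[2])/d[2]
def R(a): return np.array([[np.cos(a),-np.sin(a)],[np.sin(a),np.cos(a)]])
def g2w(g,P):
    P=np.atleast_2d(P); return np.c_[P[:,:2]@R(g[2]).T+g[:2],P[:,2]]
E
python3 - <<'E'
from h import *
c=get_calibration('top'); s=get_calibration('scene')
Z=lambda a:np.array(a)/4+[225,150]
S=lambda a:np.array(a)/3.8+[225,190]
m=lambda *a:np.array(a)/1000
L=[(m(60,185,12),Z((62,36)),c),(m(60,-185,12),Z((740,45)),c),
(m(-46,180,60),Z((52,209)),c),(m(-46,-180,60),Z((753,218)),c),
(m(-11,70,95),Z((266,136)),c),(m(-11,-70,95),Z((546,138)),c),
(m(-165,185,6),Z((50,449)),c),(m(-165,-185,6),Z((745,459)),c),
(m(-165,185,12),S((168,436)),s),(m(-165,-185,12),S((760,253)),s),(m(60,185,12),S((33,212)),s),
(m(-46,180,59),S((90,233)),s),(m(-46,-180,59),S((650,83)),s),(m(-11,70,95),S((249,105)),s),(m(-11,-70,95),S((466,48)),s)]
def f(g,full=False):
    r=[proj(k,g2w(g,P))[0]-uv for P,uv,k in L]
    return np.array(r) if full else np.ravel(r)
for sub in (L[:8],L[8:],L):
    L0=L; L=sub
    r=least_squares(f,[.6,.05,0]);print(r.x);print(f(r.x,1).round(1).tolist()); L=L0
g=r.x; json.dump(list(g),open('g.json','w'))
# tube
for n,k,pts in (('top',c,[Z((112,360)),Z((129,411)),Z((682,274)),Z((674,228))]),('sc',s,[S((199,330)),S((233,355)),S((624,151)),S((590,129))])):
    for uv in pts:
        w=back(k,uv,.037); print(n,w[:2].round(4),((w[:2]-g[:2])@R(g[2])).round(4))
w=back(s,(465,75),.35);print(w, back(c,(320,45),.35))
for uv in [(283,306),(352,318),(452,298),(497,298),(108,200),(172,205)]: print(uv,back(c,uv,.02)[:2])
E
```

```text
[ 0.63783401  0.10189856 -0.02385475]
[[-1.0, -1.0], [1.0, -0.9], [-0.1, 0.9], [0.2, 0.9], [0.0, -0.4], [0.2, 0.1], [-0.3, 0.4], [0.0, -0.1]]
[ 0.63527494  0.102932   -0.02448576]
[[-0.4, 0.4], [1.1, -0.9], [-1.6, -1.1], [-0.0, 1.2], [0.7, 0.3], [-0.1, -0.6], [0.3, -0.3]]
[ 0.63724572  0.10210783 -0.02373795]
[[-1.1, -0.8], [0.9, -0.6], [-0.2, 1.2], [0.1, 1.2], [-0.1, -0.1], [0.1, 0.4], [-0.4, 0.7], [-0.0, 0.2], [-0.3, -0.3], [0.8, -1.5], [-1.6, -1.6], [0.1, 0.6], [0.5, -0.3], [-0.1, -1.2], [0.2, -0.8]]
top [0.5222 0.2543] [-0.1186  0.1494]
top [0.4956 0.2456] [-0.145   0.1401]
top [ 0.5638 -0.0431] [-0.07   -0.1469]
top [ 0.5882 -0.0396] [-0.0457 -0.1428]
sc [0.5188 0.2534] [-0.122   0.1485]
sc [0.4917 0.246 ] [-0.149   0.1404]
sc [ 0.5584 -0.0398] [-0.0755 -0.1437]
sc [ 0.5878 -0.0345] [-0.0461 -0.1378]
[ 0.60001287 -0.23163095  0.35      ] [0.7973193  0.11992259 0.35      ]
(283, 306) [0.38523355 0.19382944]
(352, 318) [0.35858516 0.05071966]
(452, 298) [ 0.39708111 -0.1595078 ]
(497, 298) [ 0.39583074 -0.25407751]
(108, 200) [0.6122571  0.56172334]
(172, 205) [0.60011499 0.42682462]
```

Emit:
jog_arm --steps '[{"delta_pos": [0,0,-0.04],"twist": 7,"claw": 1},{"delta_pos": [0,0,-0.04],"twist": 7,"claw": 1},{"delta_pos": [0,0,-0.04],"twist": 7,"claw": 1},{"delta_pos": [0,0,-0.04],"twist": 7,"claw": 1},{"delta_pos": [0,0,-0.04],"twist": 0,"claw": 1},{"delta_pos": [0,0,-0.04],"twist": 0,"claw": 1}]' --newtons 20

```text
clock: 0.65
eef_pos: [0.2758, -0.5562, 0.4665]
orientation: [[0.999, -0.047, -0.013], [-0.046, -0.999, 0.023], [-0.014, -0.023, -1.0]]
contact_force: [0.3, -0.8, 0.0]
opening: 0.0124
```

Emit:
jog_arm --steps '[{"delta_pos": [0.01,-0.04,0],"twist": 0,"claw": 1},{"delta_pos": [0.01,-0.04,0],"twist": 0,"claw": 1},{"delta_pos": [0.01,-0.04,0],"twist": 0,"claw": 1},{"delta_pos": [0.01,-0.04,0],"twist": 0,"claw": 1},{"delta_pos": [0.01,-0.04,0],"twist": 0,"claw": 1},{"delta_pos": [0.01,-0.04,0],"twist": 0,"claw": 1},{"delta_pos": [0.01,-0.04,0],"twist": 0,"claw": 1},{"delta_pos": [0.01,-0.04,0],"twist": 0,"claw": 1},{"delta_pos": [0.01,-0.04,0],"twist": 0,"claw": 1},{"delta_pos": [0.01,-0.04,0],"twist": 0,"claw": 1},{"delta_pos": [0.01,-0.04,0],"twist": 0,"claw": 1},{"delta_pos": [0.01,-0.04,0],"twist": 0,"claw": 1}]'

```text
clock: 1.65
eef_pos: [0.419, -0.0859, 0.4787]
orientation: [[0.998, -0.063, -0.005], [-0.063, -0.998, 0.001], [-0.005, -0.0, -1.0]]
contact_force: [1.4, -0.1, 0.4]
opening: 0.0002
```

Run:
```python
from bench import monitor
o=monitor.get_obs();print(o['clock'],o['eef_pos'],o['joint_positions'],o['orientation'])
```

```text
1.65 [ 0.41902774 -0.08591518  0.47871757] [ 0.4330199  -0.03074928 -0.32769728  1.57422077 -0.01011988  1.601344
 -1.52858336] [[ 9.98004930e-01 -6.29525962e-02 -4.80935697e-03]
 [-6.29498039e-02 -9.98016427e-01  7.29940370e-04]
 [-4.84576891e-03 -4.25736009e-04 -9.99988169e-01]]
```

Emit:
jog_arm --steps '[{"delta_pos": [0,-0.04,-0.01],"twist": 0,"claw": 1},{"delta_pos": [0,-0.04,-0.04],"twist": 0,"claw": 1},{"delta_pos": [0,0,-0.04],"twist": 0,"claw": 1},{"delta_pos": [0,0,-0.04],"twist": 0,"claw": 1},{"delta_pos": [0,0,-0.04],"twist": 0,"claw": 1},{"delta_pos": [0,0,-0.04],"twist": 0,"claw": 1},{"delta_pos": [0,0,-0.04],"twist": 0,"claw": 1}]'

```text
clock: 2.23
eef_pos: [0.4255, -0.0019, 0.6349]
orientation: [[0.995, -0.038, 0.093], [-0.04, -0.999, 0.013], [0.093, -0.017, -0.996]]
contact_force: [0.0, -0.6, 0.0]
opening: 0.0
```

```bash
cat > s.py <<'E'
from h import *
from bench import monitor
g=np.array(json.load(open('g.json')))
o=monitor.get_obs();p=o['eef_pos'];O=np.array(o['orientation'])
G=np.eye(3);G[:2,:2]=R(g[2]);
q=np.r_[(np.array(p[:2])-g[:2])@R(g[2]),p[2]-.012]*1000
z=G.T@O[:,2]
print('t',round(o['clock'],2),'w',np.round(p,4),'gauge mm',q.round(1),'j',np.round(o['joint_positions'],2),'F',(G.T@o['contact_force']).round(1))
print('tool in gauge\n',(G.T@O).round(3)); print('tiltx deg',np.degrees(np.arctan2(z[0],-z[2])).round(1),'tilty',np.degrees(np.arctan2(z[1],-z[2])).round(1))
E
python3 s.py
```

```text
t 2.23 w [ 0.4255 -0.0019  0.6349] gauge mm [-209.2 -109.   622.9] j [ 0.6  -0.03 -0.66  1.22 -0.03  1.85 -1.68] F [ 0.1 -0.6  0. ]
tool in gauge
 [[ 0.996 -0.015  0.093]
 [-0.016 -1.     0.016]
 [ 0.093 -0.017 -0.996]]
tiltx deg 5.3 tilty 0.9
```

Emit:
jog_arm --steps '[{"delta_pos": [0.004,0,-0.04],"twist": 0,"claw": 1},{"delta_pos": [0.006,0,-0.04],"twist": 0,"claw": 1},{"delta_pos": [0.01,0,-0.04],"twist": 0,"claw": 1},{"delta_pos": [0.012,0,-0.038],"twist": 0,"claw": 1},{"delta_pos": [0.015,0,-0.037],"twist": 0,"claw": 1}]'

```text
clock: 2.65
eef_pos: [0.4458, -0.003, 0.7135]
orientation: [[0.965, -0.034, 0.259], [-0.04, -0.999, 0.017], [0.258, -0.027, -0.966]]
contact_force: [-0.0, 0.7, 0.7]
opening: -0.0001
```

```bash
python3 s.py
```

```text
t 2.65 w [ 0.4458 -0.003   0.7135] gauge mm [-188.9 -109.6  701.5] j [ 0.95 -0.03 -0.98  1.04 -0.03  1.85 -1.65] F [-0.   0.7  0.7]
tool in gauge
 [[ 0.966 -0.01   0.258]
 [-0.017 -1.     0.023]
 [ 0.258 -0.027 -0.966]]
tiltx deg 15.0 tilty 1.4
```

Emit:
jog_arm --steps '[{"delta_pos": [0.015,0,-0.037],"twist": 0,"claw": 1},{"delta_pos": [0.016,0,-0.037],"twist": 0,"claw": 1},{"delta_pos": [0.017,0,-0.036],"twist": 0,"claw": 1},{"delta_pos": [0.018,0,-0.036],"twist": 0,"claw": 1},{"delta_pos": [0.019,0,-0.035],"twist": 0,"claw": 1}]'

```text
clock: 3.07
eef_pos: [0.4688, -0.0116, 0.7955]
orientation: [[0.908, -0.034, 0.418], [-0.048, -0.999, 0.022], [0.416, -0.04, -0.908]]
contact_force: [-0.0, 0.6, -0.2]
opening: 0.0004
```

```bash
python3 s.py
```

```text
t 3.07 w [ 0.4688 -0.0116  0.7955] gauge mm [-165.7 -117.6  783.5] j [ 0.62 -0.01 -0.67  0.86 -0.    1.85 -1.67] F [-0.   0.6 -0.2]
tool in gauge
 [[ 0.909 -0.01   0.417]
 [-0.026 -0.999  0.032]
 [ 0.416 -0.04  -0.908]]
tiltx deg 24.7 tilty 2.0
```

Emit:
jog_arm --steps '[{"delta_pos": [0.019,0,-0.035],"twist": 0,"claw": 1},{"delta_pos": [0.019,0,-0.034],"twist": 0,"claw": 1},{"delta_pos": [0.02,0,-0.034],"twist": 0,"claw": 1},{"delta_pos": [0.021,0,-0.033],"twist": 0,"claw": 1},{"delta_pos": [0.022,0,-0.032],"twist": 0,"claw": 1}]'

```text
clock: 3.48
eef_pos: [0.4789, -0.0215, 0.8764]
orientation: [[0.827, -0.027, 0.562], [-0.053, -0.998, 0.03], [0.56, -0.054, -0.827]]
contact_force: [0.4, 0.3, -0.5]
opening: -0.0
```

```bash
python3 s.py
```

```text
t 3.48 w [ 0.4789 -0.0215  0.8764] gauge mm [-155.4 -127.3  864.4] j [ 0.21 -0.   -0.26  0.69 -0.    1.85 -1.67] F [ 0.3  0.3 -0.5]
tool in gauge
 [[ 0.828 -0.003  0.561]
 [-0.033 -0.999  0.043]
 [ 0.56  -0.054 -0.827]]
tiltx deg 34.1 tilty 3.0
```

```bash
cat >> s.py <<'E'
import sys
for a in sys.argv[1:]:
    t=np.array([float(v) for v in a.split(',')]); d=(G.T@O).T@(t-q)/1000
    print('to',a,'tool delta',d.round(4),'norm',np.linalg.norm(d).round(4)); q=t
E
python3 s.py -- 2>/dev/null; python3 s.py " -195,110,150"
```

```text
t 3.48 w [ 0.4789 -0.0215  0.8764] gauge mm [-155.4 -127.3  864.4] j [ 0.21 -0.   -0.26  0.69 -0.    1.85 -1.67] F [ 0.3  0.3 -0.5]
tool in gauge
 [[ 0.828 -0.003  0.561]
 [-0.033 -0.999  0.043]
 [ 0.56  -0.054 -0.827]]
tiltx deg 34.1 tilty 3.0
t 3.48 w [ 0.4789 -0.0215  0.8764] gauge mm [-155.4 -127.3  864.4] j [ 0.21 -0.   -0.26  0.69 -0.    1.85 -1.67] F [ 0.3  0.3 -0.5]
tool in gauge
 [[ 0.828 -0.003  0.561]
 [-0.033 -0.999  0.043]
 [ 0.56  -0.054 -0.827]]
tiltx deg 34.1 tilty 3.0
to  -195,110,150 tool delta [-0.4405 -0.1981  0.5788] norm 0.7538
```

Emit:
jog_arm --steps '[{"delta_pos": [-0.023,-0.0105,0.031],"twist": 0,"claw": 1},{"delta_pos": [-0.023,-0.0105,0.031],"twist": 0,"claw": 1},{"delta_pos": [-0.023,-0.0105,0.031],"twist": 0,"claw": 1},{"delta_pos": [-0.023,-0.0105,0.031],"twist": 0,"claw": 1},{"delta_pos": [-0.023,-0.0105,0.031],"twist": 0,"claw": 1},{"delta_pos": [-0.023,-0.0105,0.031],"twist": 0,"claw": 1},{"delta_pos": [-0.023,-0.0105,0.031],"twist": 0,"claw": 1},{"delta_pos": [-0.023,-0.0105,0.031],"twist": 0,"claw": 1},{"delta_pos": [-0.023,-0.0105,0.031],"twist": 0,"claw": 1},{"delta_pos": [-0.023,-0.0105,0.031],"twist": 0,"claw": 1}]'

```text
clock: 4.32
eef_pos: [0.4863, 0.0985, 0.5231]
orientation: [[0.812, -0.037, 0.582], [-0.062, -0.998, 0.023], [0.58, -0.055, -0.813]]
contact_force: [1.0, 0.3, 0.7]
opening: 0.0
```

```bash
python3 s.py " -195,110,130"
```

```text
t 4.32 w [0.4863 0.0985 0.5231] gauge mm [-150.8   -7.2  511.1] j [-0.08 -0.29 -0.26  1.83  0.13  1.01 -2.02] F [1.  0.3 0.7]
tool in gauge
 [[ 0.814 -0.013  0.581]
 [-0.042 -0.998  0.037]
 [ 0.58  -0.055 -0.813]]
tiltx deg 35.6 tilty 2.6
to  -195,110,130 tool delta [-0.2619 -0.0956  0.2884] norm 0.4011
```

Emit:
jog_arm --steps '[{"delta_pos": [-0.025,-0.0095,0.028],"twist": 0,"claw": 1},{"delta_pos": [-0.025,-0.0095,0.028],"twist": 0,"claw": 1},{"delta_pos": [-0.025,-0.0095,0.028],"twist": 0,"claw": 1},{"delta_pos": [-0.025,-0.0095,0.028],"twist": 0,"claw": 1},{"delta_pos": [-0.025,-0.0095,0.028],"twist": 0,"claw": 1},{"delta_pos": [-0.025,-0.0095,0.028],"twist": 0,"claw": 1},{"delta_pos": [-0.025,-0.0095,0.028],"twist": 0,"claw": 1},{"delta_pos": [-0.025,-0.0095,0.028],"twist": 0,"claw": 1},{"delta_pos": [-0.025,-0.0095,0.028],"twist": 0,"claw": 1},{"delta_pos": [-0.025,-0.0095,0.028],"twist": 0,"claw": 1}]'

```text
clock: 5.15
eef_pos: [0.4469, 0.1846, 0.2425]
orientation: [[0.809, -0.026, 0.587], [-0.053, -0.998, 0.028], [0.585, -0.054, -0.809]]
contact_force: [0.2, 1.1, 0.5]
opening: 0.0002
```

```bash
python3 s.py " -190,110,20"
```

```text
t 5.15 w [0.4469 0.1846 0.2425] gauge mm [-192.2   78.   230.5] j [ 0.53 -0.1  -1.18  2.31  0.66  0.43 -2.84] F [0.2 1.1 0.5]
tool in gauge
 [[ 0.81  -0.002  0.586]
 [-0.033 -0.999  0.042]
 [ 0.585 -0.054 -0.809]]
tiltx deg 35.9 tilty 3.0
to  -190,110,20 tool delta [-0.1224 -0.0207  0.173 ] norm 0.2129
```

Emit:
jog_arm --steps '[{"delta_pos": [0,0,0],"twist": -7,"claw": 1},{"delta_pos": [0,0,0],"twist": -7,"claw": 1},{"delta_pos": [0,0,0],"twist": -7,"claw": 1},{"delta_pos": [0,0,0],"twist": -7,"claw": 1},{"delta_pos": [0,0,0],"twist": -7,"claw": 1},{"delta_pos": [0,0,0],"twist": -7,"claw": 1},{"delta_pos": [0,0,0],"twist": -7,"claw": 1},{"delta_pos": [0,0,0],"twist": -7,"claw": 1},{"delta_pos": [0,0,0],"twist": -7,"claw": 1},{"delta_pos": [0,0,0],"twist": -7,"claw": 1},{"delta_pos": [0,0,0],"twist": -7,"claw": 1},{"delta_pos": [0,0,0],"twist": -7,"claw": 1}]'

```text
clock: 6.15
eef_pos: [0.4466, 0.1738, 0.2389]
orientation: [[0.098, 0.806, 0.584], [0.992, -0.129, 0.011], [0.084, 0.578, -0.812]]
contact_force: [0.0, -0.3, -0.4]
opening: -0.0001
```

```bash
python3 s.py " -190,110,20"
```

```text
t 6.15 w [0.4466 0.1738 0.2389] gauge mm [-192.3   67.2  226.9] j [ 0.29 -0.08 -0.97  2.33  0.74  0.47 -1.42] F [ 0.  -0.3 -0.4]
tool in gauge
 [[ 0.075  0.809  0.584]
 [ 0.994 -0.11   0.025]
 [ 0.084  0.578 -0.812]]
tiltx deg 35.7 tilty 1.8
to  -190,110,20 tool delta [ 0.0253 -0.1225  0.1703] norm 0.2113
```

Emit:
jog_arm --steps '[{"delta_pos": [0,0,0],"twist": -7.1,"claw": 1},{"delta_pos": [0,0,0],"twist": -7.1,"claw": 1},{"delta_pos": [0,0,0],"twist": -7.1,"claw": 1},{"delta_pos": [0,0,0],"twist": -7.1,"claw": 1},{"delta_pos": [0,0,0],"twist": -7.1,"claw": 1},{"delta_pos": [0,0,0],"twist": -7.1,"claw": 1},{"delta_pos": [0,0,0],"twist": -7.1,"claw": 1},{"delta_pos": [0,0,0],"twist": -7.1,"claw": 1},{"delta_pos": [0,0,0],"twist": -7.1,"claw": 1},{"delta_pos": [0,0,0],"twist": -7.1,"claw": 1},{"delta_pos": [0,0,0],"twist": -7.1,"claw": 1},{"delta_pos": [0,0,0],"twist": -7.1,"claw": 1}]'

```text
clock: 7.15
eef_pos: [0.4447, 0.1723, 0.238]
orientation: [[-0.797, 0.157, 0.584], [0.199, 0.98, 0.008], [-0.571, 0.123, -0.812]]
contact_force: [0.3, -0.1, 0.4]
opening: -0.0002
```

```bash
python3 s.py " -190,110,60" " -190,110,15"
```

```text
t 7.15 w [0.4447 0.1723 0.238 ] gauge mm [-194.1   65.6  226. ] j [ 0.12 -0.08 -0.82  2.34  0.76  0.48  0.04] F [ 0.3 -0.   0.4]
tool in gauge
 [[-0.801  0.133  0.583]
 [ 0.18   0.983  0.022]
 [-0.571  0.123 -0.812]]
tiltx deg 35.7 tilty 1.6
to  -190,110,60 tool delta [0.0994 0.0238 0.1382] norm 0.1719
to  -190,110,15 tool delta [ 0.0257 -0.0055  0.0365] norm 0.045
```

Emit:
jog_arm --steps '[{"delta_pos": [0.012,0.004,0.016],"twist": -4.6,"claw": 1},{"delta_pos": [0.018,0.008,0.027],"twist": -4.6,"claw": 1},{"delta_pos": [0.021,0.01,0.031],"twist": 0,"claw": 1},{"delta_pos": [0.021,0.01,0.031],"twist": 0,"claw": 1},{"delta_pos": [0.021,0.01,0.031],"twist": 0,"claw": 1},{"delta_pos": [0,0,0],"twist": 0,"claw": 1}]'

```text
clock: 7.65
eef_pos: [0.4503, 0.2113, 0.0969]
orientation: [[-0.816, 0.039, 0.576], [0.048, 0.999, 0.001], [-0.576, 0.029, -0.817]]
contact_force: [-2.4, -1.5, -1.8]
opening: -0.0
```

```bash
python3 s.py " -185,110,8" " -110,110,8"
python3 - <<'E'
from bench import snapshot
import cv2
cv2.imwrite('pics/scene1.png',snapshot('scene')[150:330,200:460].repeat(3,0).repeat(3,1))
E
```

```text
t 7.65 w [0.4503 0.2113 0.0969] gauge mm [-189.5  104.7   84.9] j [-0.1   0.39 -0.86  2.42  1.61  0.74 -0.77] F [-2.4 -1.5 -1.8]
tool in gauge
 [[-0.817  0.015  0.576]
 [ 0.029  0.999  0.015]
 [-0.576  0.029 -0.817]]
tiltx deg 35.2 tilty 1.0
to  -185,110,8 tool delta [0.0407 0.0031 0.0655] norm 0.0772
to  -110,110,8 tool delta [-0.0613  0.0011  0.0432] norm 0.075
```

View pics/scene1.png

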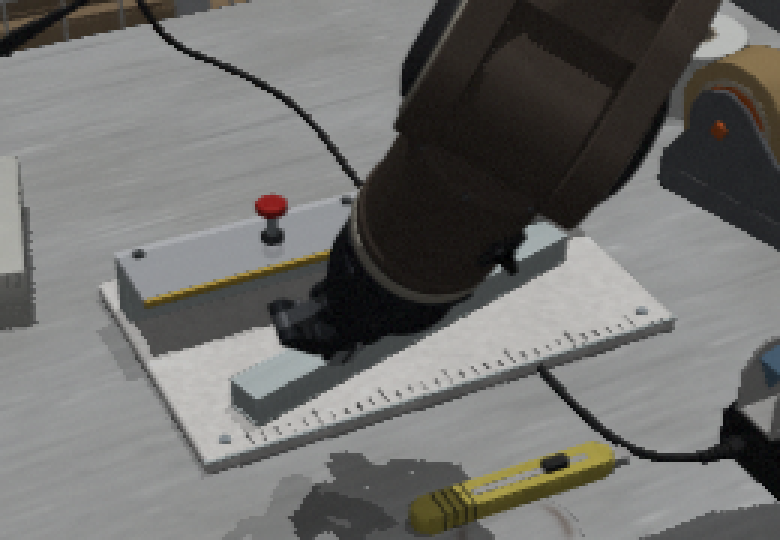

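Emit:
jog_arm --steps '[{"delta_pos": [0.02,0.002,0.03],"twist": 0,"claw": 1},{"delta_pos": [0.018,0.002,0.028],"twist": 0,"claw": 1},{"delta_pos": [0,0,0],"twist": 0,"claw": 1}]'

```text
clock: 7.95
eef_pos: [0.4586, 0.2157, 0.0403]
orientation: [[-0.806, 0.038, 0.591], [0.045, 0.999, -0.003], [-0.59, 0.024, -0.807]]
contact_force: [-0.9, -1.3, 0.2]
opening: 0.0001
```

```bash
python3 s.py " -185,110,8" " -110,110,8"
python3 - <<'E'
from bench import snapshot
import cv2
cv2.imwrite('pics/top1.png',snapshot('top'))
E
```

```text
t 7.95 w [0.4586 0.2157 0.0403] gauge mm [-181.3  109.3   28.3] j [-0.17  0.58 -0.81  2.44  1.84  0.88 -0.98] F [-0.9 -1.3  0.2]
tool in gauge
 [[-0.807  0.014  0.591]
 [ 0.026  1.     0.011]
 [-0.59   0.024 -0.807]]
tiltx deg 36.2 tilty 0.8
to  -185,110,8 tool delta [0.015  0.0001 0.0142] norm 0.0207
to  -110,110,8 tool delta [-0.0605  0.001   0.0443] norm 0.075
```

View pics/top1.png

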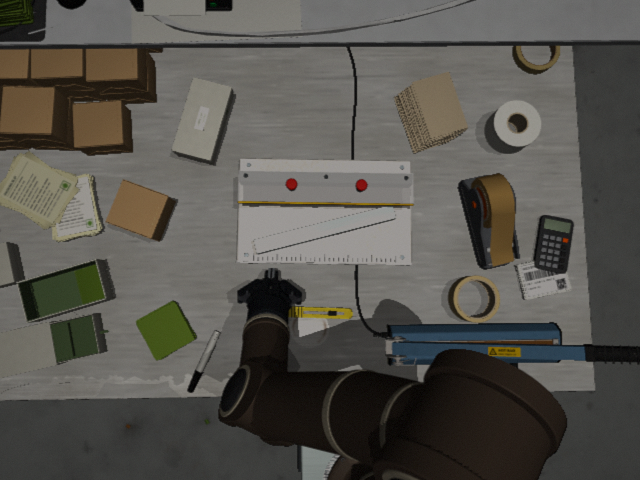

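Emit:
jog_arm --steps '[{"delta_pos": [-0.006,0,0.027],"twist": 0,"claw": 1},{"delta_pos": [0,0,0],"twist": 0,"claw": 1}]'

```text
clock: 8.17
eef_pos: [0.4836, 0.2151, 0.0333]
orientation: [[-0.798, 0.036, 0.601], [0.043, 0.999, -0.003], [-0.601, 0.023, -0.799]]
contact_force: [1.2, -0.5, 0.1]
opening: 0.0001
```

```bash
python3 s.py " -160,110,9" " -120,110,9"
```

```text
t 8.17 w [0.4836 0.2151 0.0333] gauge mm [-156.3  109.3   21.3] j [-0.16  0.62 -0.78  2.4   1.89  0.88 -0.97] F [ 1.2 -0.4  0.1]
tool in gauge
 [[-0.799  0.012  0.601]
 [ 0.024  1.     0.011]
 [-0.601  0.023 -0.799]]
tiltx deg 36.9 tilty 0.8
to  -160,110,9 tool delta [0.0104 0.0004 0.0076] norm 0.0129
to  -120,110,9 tool delta [-0.032   0.0005  0.024 ] norm 0.04
```

Emit:
jog_arm --steps '[{"delta_pos": [0.0085,0,0.01],"twist": 0,"claw": 1},{"delta_pos": [0,0,0],"twist": 0,"claw": 1}]'

```text
clock: 8.33
eef_pos: [0.4875, 0.2141, 0.03]
orientation: [[-0.791, 0.039, 0.611], [0.045, 0.999, -0.005], [-0.611, 0.023, -0.791]]
contact_force: [-1.0, 0.3, -1.2]
opening: 0.0002
```

```bash
python3 s.py " -150,110,9" " -140,110,9"
```

```text
t 8.33 w [0.4875 0.2141 0.03  ] gauge mm [-152.4  108.4   18. ] j [-0.16  0.63 -0.77  2.4   1.91  0.9  -0.99] F [-1.   0.3 -1.2]
tool in gauge
 [[-0.791  0.015  0.611]
 [ 0.026  1.     0.009]
 [-0.611  0.023 -0.791]]
tiltx deg 37.7 tilty 0.7
to  -150,110,9 tool delta [0.0036 0.0014 0.0086] norm 0.0095
to  -140,110,9 tool delta [-0.0079  0.0001  0.0061] norm 0.01
```

Emit:
jog_arm --steps '[{"delta_pos": [0.012,0,0.012],"twist": 0,"claw": 1},{"delta_pos": [0.006,0,0.006],"twist": 0,"claw": 1}]'

```text
clock: 8.5
eef_pos: [0.4891, 0.2144, 0.0164]
orientation: [[-0.78, 0.04, 0.624], [0.046, 0.999, -0.006], [-0.624, 0.024, -0.781]]
contact_force: [-31.8, -7.7, 46.1]
opening: 0.0003
```

```bash
python3 s.py " -150,110,9" " -140,110,9"
```

```text
t 8.5 w [0.4891 0.2144 0.0164] gauge mm [-150.8  108.8    4.4] j [-0.18  0.68 -0.76  2.41  1.97  0.95 -1.05] F [-31.6  -8.4  46.1]
tool in gauge
 [[-0.781  0.016  0.624]
 [ 0.028  1.     0.009]
 [-0.624  0.024 -0.781]]
tiltx deg 38.6 tilty 0.7
to  -150,110,9 tool delta [-0.0035  0.0014 -0.0031] norm 0.0049
to  -140,110,9 tool delta [-0.0078  0.0002  0.0062] norm 0.01
```

Emit:
jog_arm --steps '[{"delta_pos": [-0.004,0,-0.004],"twist": 0,"claw": 1},{"delta_pos": [0,0,0],"twist": 0,"claw": 1}]'

```text
clock: 8.67
eef_pos: [0.4913, 0.2137, 0.0289]
orientation: [[-0.775, 0.039, 0.631], [0.045, 0.999, -0.007], [-0.631, 0.023, -0.776]]
contact_force: [0.0, 0.9, 0.5]
opening: -0.0002
```

```bash
python3 s.py " -150,110,9" " -140,110,9"
```

```text
t 8.67 w [0.4913 0.2137 0.0289] gauge mm [-148.6  108.1   16.9] j [-0.17  0.65 -0.77  2.41  1.95  0.94 -1.03] F [0.  0.9 0.5]
tool in gauge
 [[-0.776  0.015  0.631]
 [ 0.026  1.     0.008]
 [-0.631  0.023 -0.776]]
tiltx deg 39.1 tilty 0.6
to  -150,110,9 tool delta [0.0062 0.0017 0.0053] norm 0.0083
to  -140,110,9 tool delta [-0.0078  0.0002  0.0063] norm 0.01
```

Emit:
jog_arm --steps '[{"delta_pos": [0.005,0,0.006],"twist": 0,"claw": 1}]'

```text
clock: 8.75
eef_pos: [0.493, 0.214, 0.0254]
orientation: [[-0.771, 0.039, 0.636], [0.046, 0.999, -0.006], [-0.636, 0.024, -0.772]]
contact_force: [0.6, 0.3, -0.6]
opening: 0.0
```

Emit:
jog_arm --steps '[{"delta_pos": [0.001,0,0.001],"twist": 0,"claw": 1}]'

```text
clock: 8.83
eef_pos: [0.4937, 0.2138, 0.0255]
orientation: [[-0.769, 0.039, 0.638], [0.046, 0.999, -0.006], [-0.638, 0.025, -0.77]]
contact_force: [-0.0, -0.3, -0.2]
opening: -0.0
```

```bash
python3 s.py " -150,110,9" " -140,110,9"
```

```text
t 8.83 w [0.4937 0.2138 0.0255] gauge mm [-146.2  108.3   13.5] j [-0.18  0.67 -0.76  2.41  1.97  0.96 -1.05] F [-0.  -0.3 -0.2]
tool in gauge
 [[-0.77   0.016  0.638]
 [ 0.028  1.     0.009]
 [-0.638  0.025 -0.77 ]]
tiltx deg 39.7 tilty 0.7
to  -150,110,9 tool delta [0.0058 0.0015 0.001 ] norm 0.0061
to  -140,110,9 tool delta [-0.0077  0.0002  0.0064] norm 0.01
```

Emit:
jog_arm --steps '[{"delta_pos": [-0.006,0,0.008],"twist": 0,"claw": 1},{"delta_pos": [-0.006,0,0.007],"twist": 0,"claw": 1},{"delta_pos": [-0.006,0,0.007],"twist": 0,"claw": 1}]'

```text
clock: 9.08
eef_pos: [0.5222, 0.214, 0.0209]
orientation: [[-0.769, 0.035, 0.638], [0.042, 0.999, -0.003], [-0.638, 0.025, -0.77]]
contact_force: [-2.5, -0.3, 1.6]
opening: 0.0003
```

```bash
python3 s.py " -120,110,9" " -110,110,9"
```

```text
t 9.08 w [0.5222 0.214  0.0209] gauge mm [-117.7  109.2    8.9] j [-0.15  0.68 -0.73  2.36  2.    0.92 -1.  ] F [-2.5 -0.4  1.6]
tool in gauge
 [[-0.77   0.011  0.638]
 [ 0.024  1.     0.012]
 [-0.638  0.025 -0.77 ]]
tiltx deg 39.7 tilty 0.9
to  -120,110,9 tool delta [ 0.0017  0.0008 -0.0016] norm 0.0025
to  -110,110,9 tool delta [-0.0077  0.0001  0.0064] norm 0.01
```

Emit:
jog_arm --steps '[{"delta_pos": [-0.008,0,0.006],"twist": 0,"claw": 1},{"delta_pos": [-0.008,0,0.006],"twist": 0,"claw": 1}]'

```text
clock: 9.25
eef_pos: [0.544, 0.2132, 0.0206]
orientation: [[-0.77, 0.034, 0.637], [0.042, 0.999, -0.003], [-0.636, 0.024, -0.771]]
contact_force: [-2.0, -0.3, 0.5]
opening: -0.0
```

```bash
python3 s.py " -90,110,9" " -80,110,9"
python3 - <<'E'
from bench import snapshot
import cv2
cv2.imwrite('pics/top2.png',cv2.resize(snapshot('top')[150:275,225:425],None,fx=4,fy=4,interpolation=2))
E
```

```text
t 9.25 w [0.544  0.2132 0.0206] gauge mm [-95.8 108.8   8.6] j [-0.12  0.69 -0.71  2.32  2.01  0.89 -0.95] F [-2.  -0.3  0.5]
tool in gauge
 [[-0.771  0.011  0.637]
 [ 0.024  1.     0.012]
 [-0.636  0.024 -0.771]]
tiltx deg 39.5 tilty 0.9
to  -90,110,9 tool delta [-0.0047  0.0012  0.0034] norm 0.006
to  -80,110,9 tool delta [-0.0077  0.0001  0.0064] norm 0.01
```

View pics/top2.png

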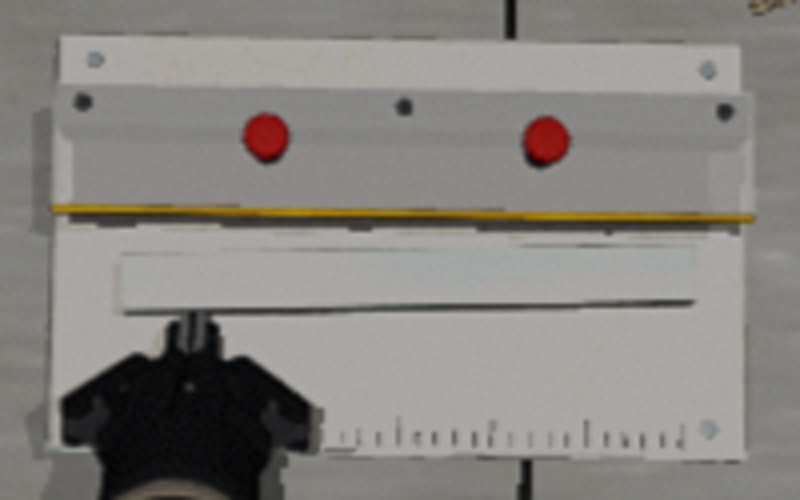

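Emit:
jog_arm --steps '[{"delta_pos": [0.0193,0,-0.016],"twist": 0,"claw": 1},{"delta_pos": [0.004,-0.01,-0.006],"twist": 0,"claw": 0},{"delta_pos": [0,-0.035,0],"twist": 0,"claw": -1},{"delta_pos": [0,-0.035,0],"twist": 0,"claw": -1},{"delta_pos": [0,-0.03,0],"twist": 0,"claw": -1},{"delta_pos": [0,0,0],"twist": 0,"claw": -1}]'

```text
clock: 9.8
eef_pos: [0.5131, 0.1005, 0.0202]
orientation: [[-0.767, 0.042, 0.64], [0.049, 0.999, -0.006], [-0.64, 0.027, -0.768]]
contact_force: [0.6, -0.5, -1.1]
opening: 0.0606
```

```bash
python3 s.py " -110,-3,0" " -100,-3,0"
```

```text
t 9.8 w [0.5131 0.1005 0.0202] gauge mm [-124.    -4.5    8.2] j [ 0.1   0.64 -0.7   2.5   2.27  0.86 -1.07] F [ 0.6 -0.5 -1.1]
tool in gauge
 [[-0.768  0.018  0.64 ]
 [ 0.031  0.999  0.009]
 [-0.64   0.027 -0.768]]
tiltx deg 39.8 tilty 0.7
to  -110,-3,0 tool delta [-0.0055  0.0015  0.0153] norm 0.0163
to  -100,-3,0 tool delta [-0.0077  0.0002  0.0064] norm 0.01
```

Emit:
jog_arm --steps '[{"delta_pos": [0.003,0,0.004],"twist": -1.2,"claw": -1},{"delta_pos": [0.003,0,0.004],"twist": -0.6,"claw": -1},{"delta_pos": [0.001,0,0.001],"twist": 0,"claw": -1}]'

```text
clock: 10.05
eef_pos: [0.5153, 0.0975, 0.0086]
orientation: [[-0.767, 0.021, 0.642], [0.019, 1.0, -0.011], [-0.642, 0.004, -0.767]]
contact_force: [-0.4, -0.1, -0.2]
opening: 0.0853
```

```bash
python3 s.py " -110,-3,0" " -100,-3,0"
python3 - <<'E'
from bench import snapshot
import cv2
cv2.imwrite('pics/top3.png',cv2.resize(snapshot('top')[150:275,225:425],None,fx=4,fy=4,interpolation=2))
cv2.imwrite('pics/sc3.png',cv2.resize(snapshot('scene')[190:310,225:435],None,fx=3.8,fy=3.8,interpolation=2))
E
```

```text
t 10.05 w [0.5153 0.0975 0.0086] gauge mm [-121.8   -7.5   -3.4] j [ 0.09  0.68 -0.68  2.5   2.3   0.89 -1.06] F [-0.4 -0.1 -0.2]
tool in gauge
 [[-0.767 -0.002  0.642]
 [ 0.001  1.     0.004]
 [-0.642  0.004 -0.767]]
tiltx deg 39.9 tilty 0.3
to  -110,-3,0 tool delta [-0.0112  0.0044  0.005 ] norm 0.0131
to  -100,-3,0 tool delta [-0.0077 -0.      0.0064] norm 0.01
```

View pics/top3.png

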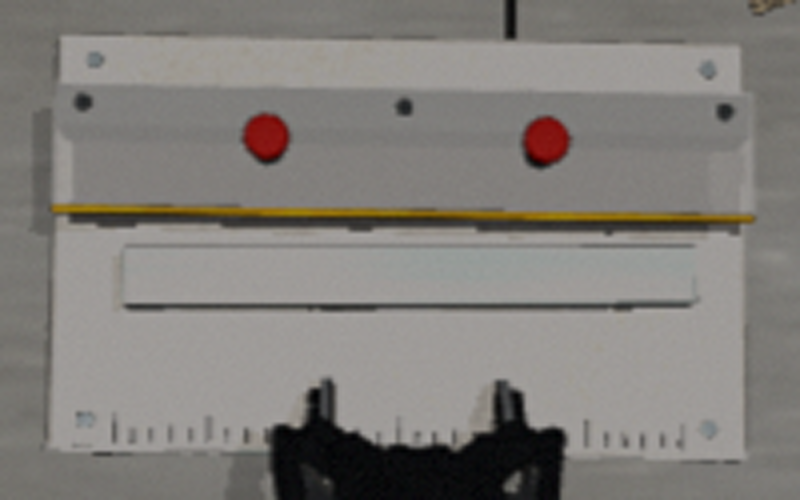

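View pics/sc3.png

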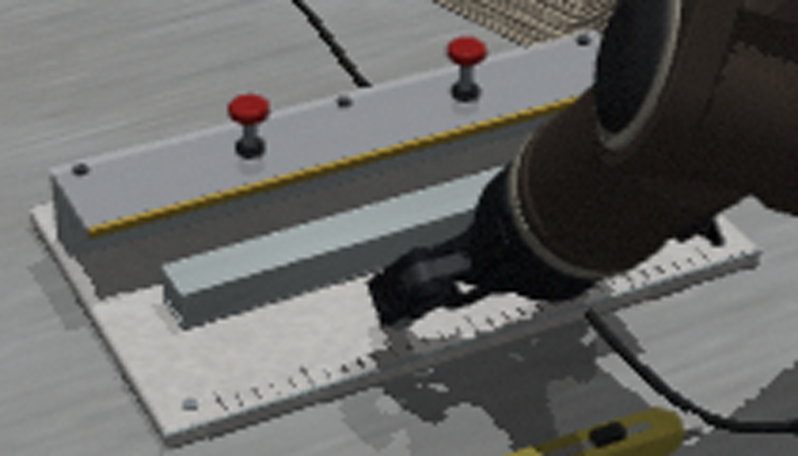

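Emit:
jog_arm --steps '[{"delta_pos": [-0.0077,0.001,0.0064],"twist": 0,"claw": -1},{"delta_pos": [-0.0077,0.001,0.0064],"twist": 0,"claw": -1},{"delta_pos": [-0.0077,0.001,0.0064],"twist": 0,"claw": -1},{"delta_pos": [-0.0077,0.001,0.0064],"twist": 0,"claw": -1},{"delta_pos": [-0.0077,0.0,0.0064],"twist": 0,"claw": -1}]'

```text
clock: 10.57
eef_pos: [0.568, 0.1065, 0.008]
orientation: [[-0.769, 0.013, 0.639], [0.014, 1.0, -0.004], [-0.639, 0.006, -0.769]]
contact_force: [-2.1, -0.3, -0.6]
opening: 0.0852
```

```bash
python3 s.py " -50,-3,-2" " -40,-3,-2"
python3 - <<'E'
from bench import snapshot
import cv2
cv2.imwrite('pics/top4.png',cv2.resize(snapshot('top')[150:275,225:425],None,fx=4,fy=4,interpolation=2))
E
```

```text
t 10.57 w [0.568  0.1065 0.008 ] gauge mm [-69.4   2.7  -4. ] j [ 0.1   0.69 -0.64  2.38  2.29  0.79 -0.96] F [-2.1 -0.4 -0.6]
tool in gauge
 [[-0.769 -0.011  0.639]
 [-0.004  1.     0.012]
 [-0.639  0.006 -0.769]]
tiltx deg 39.7 tilty 0.9
to  -50,-3,-2 tool delta [-0.0161 -0.0059  0.0108] norm 0.0203
to  -40,-3,-2 tool delta [-0.0077 -0.0001  0.0064] norm 0.01
```

View pics/top4.png

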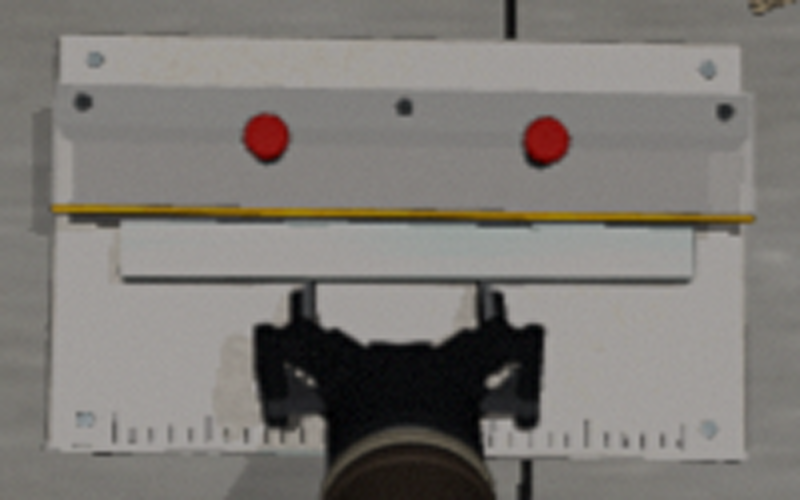

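Emit:
jog_arm --steps '[{"delta_pos": [-0.0077,0,0.0064],"twist": 0.5,"claw": -1},{"delta_pos": [-0.0077,0,0.0064],"twist": 0.5,"claw": -1}]'

```text
clock: 10.78
eef_pos: [0.5905, 0.1061, 0.0086]
orientation: [[-0.768, 0.027, 0.64], [0.032, 0.999, -0.004], [-0.64, 0.018, -0.768]]
contact_force: [-2.9, 0.5, 0.7]
opening: 0.0856
```

Emit:
jog_arm --steps '[{"delta_pos": [-0.006,0,0.005],"twist": 0,"claw": -1}]'

```text
clock: 10.87
eef_pos: [0.599, 0.1058, 0.0085]
orientation: [[-0.768, 0.027, 0.64], [0.033, 0.999, -0.004], [-0.64, 0.018, -0.768]]
contact_force: [-3.7, 0.1, 0.3]
opening: 0.0856
```

```bash
python3 s.py " -40,-3,-2"
python3 - <<'E'
from bench import snapshot
import cv2
cv2.imwrite('pics/top5.png',cv2.resize(snapshot('top')[150:275,225:425],None,fx=4,fy=4,interpolation=2))
E
```

```text
t 10.87 w [0.599  0.1058 0.0085] gauge mm [-38.3   2.8  -3.5] j [ 0.11  0.69 -0.62  2.32  2.28  0.74 -0.93] F [-3.7  0.   0.3]
tool in gauge
 [[-0.768  0.004  0.64 ]
 [ 0.014  1.     0.012]
 [-0.64   0.018 -0.768]]
tiltx deg 39.8 tilty 0.9
to  -40,-3,-2 tool delta [ 0.0003 -0.0058 -0.0023] norm 0.0062
```

View pics/top5.png

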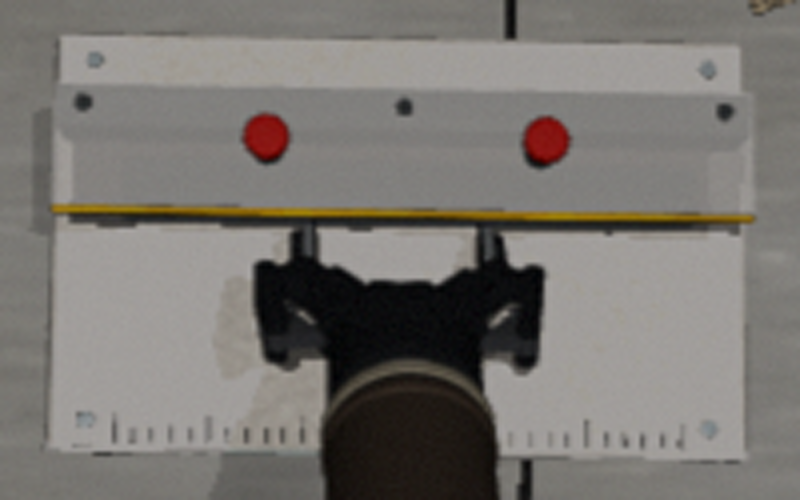

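Emit:
jog_arm --steps '[{"delta_pos": [-0.0035,0,0.003],"twist": 0,"claw": -1}]'

```text
clock: 11.0
eef_pos: [0.6051, 0.1055, 0.0089]
orientation: [[-0.767, 0.028, 0.641], [0.033, 0.999, -0.004], [-0.641, 0.018, -0.768]]
contact_force: [-5.5, 0.2, 2.1]
opening: 0.0851
```

Emit:
jog_arm --steps '[{"delta_pos": [-0.0025,0,0.002],"twist": 0,"claw": -1}]'

```text
clock: 11.08
eef_pos: [0.6087, 0.1053, 0.0089]
orientation: [[-0.767, 0.028, 0.641], [0.033, 0.999, -0.004], [-0.641, 0.018, -0.767]]
contact_force: [-3.7, 0.0, 0.7]
opening: 0.0853
```

```bash
python3 s.py
```

```text
t 11.08 w [0.6087 0.1053 0.0089] gauge mm [-28.6   2.5  -3.1] j [ 0.11  0.7  -0.61  2.3   2.27  0.72 -0.91] F [-3.7 -0.1  0.7]
tool in gauge
 [[-0.768  0.004  0.641]
 [ 0.015  1.     0.011]
 [-0.641  0.018 -0.767]]
tiltx deg 39.9 tilty 0.8
```

Run:
```python
from h import *
g=np.array(json.load(open('g.json')));c=get_calibration('top')
for u,v in [(122,277),(690,278),(122,223),(690,225)]:
    w=back(c,(u/4+225,v/4+150),.037);print(((w[:2]-g[:2])@R(g[2])).round(4))
```

```text
[-0.0752  0.1452]
[-0.072  -0.1511]
[-0.0468  0.1458]
[-0.044  -0.1512]
```

Emit:
jog_arm --steps '[{"delta_pos": [-0.0025,0,0.002],"twist": 0,"claw": -1}]'

```text
clock: 11.17
eef_pos: [0.6115, 0.1053, 0.0088]
orientation: [[-0.767, 0.027, 0.64], [0.032, 0.999, -0.004], [-0.64, 0.018, -0.768]]
contact_force: [-5.9, 0.5, 3.8]
opening: 0.085
```

Emit:
jog_arm --steps '[{"delta_pos": [-0.0025,0,0.002],"twist": 0,"claw": -1}]'

```text
clock: 11.25
eef_pos: [0.6119, 0.1054, 0.008]
orientation: [[-0.77, 0.026, 0.637], [0.031, 1.0, -0.003], [-0.637, 0.018, -0.771]]
contact_force: [-26.9, -1.9, 15.3]
opening: 0.0855
```

Emit:
jog_arm --steps '[{"delta_pos": [-0.001,0,0.0005],"twist": 0,"claw": -1}]'

```text
clock: 11.33
eef_pos: [0.6114, 0.1055, 0.0078]
orientation: [[-0.772, 0.025, 0.636], [0.03, 1.0, -0.002], [-0.635, 0.017, -0.772]]
contact_force: [-2.9, -0.9, 2.4]
opening: 0.0851
```

Emit:
jog_arm --steps '[{"delta_pos": [0.0005,0,-0.0005],"twist": 0,"claw": -1},{"delta_pos": [0.016,0,-0.013],"twist": 0,"claw": -1},{"delta_pos": [0.023,0,-0.019],"twist": 0,"claw": -1},{"delta_pos": [0.016,0,-0.014],"twist": 0,"claw": 1}]'

```text
clock: 11.67
eef_pos: [0.5432, 0.1063, 0.0107]
orientation: [[-0.766, 0.03, 0.643], [0.034, 0.999, -0.005], [-0.642, 0.018, -0.766]]
contact_force: [-0.5, 0.3, 1.2]
opening: 0.0758
```

```bash
python3 s.py " -90,0,100" " -60,0,150"
python3 - <<'E'
from bench import snapshot
import cv2
cv2.imwrite('pics/top6.png',cv2.resize(snapshot('top')[150:275,225:425],None,fx=4,fy=4,interpolation=2))
cv2.imwrite('pics/sc6.png',cv2.resize(snapshot('scene')[190:310,225:435],None,fx=3.8,fy=3.8,interpolation=2))
E
```

```text
t 11.67 w [0.5432 0.1063 0.0107] gauge mm [-94.1   2.   -1.3] j [ 0.09  0.68 -0.67  2.44  2.28  0.84 -1.02] F [-0.5  0.3  1.2]
tool in gauge
 [[-0.766  0.006  0.643]
 [ 0.016  1.     0.01 ]
 [-0.642  0.018 -0.766]]
tiltx deg 40.0 tilty 0.7
to  -90,0,100 tool delta [-0.0683 -0.0002 -0.075 ] norm 0.1014
to  -60,0,150 tool delta [-0.0551  0.0011 -0.019 ] norm 0.0583
```

View pics/sc6.png

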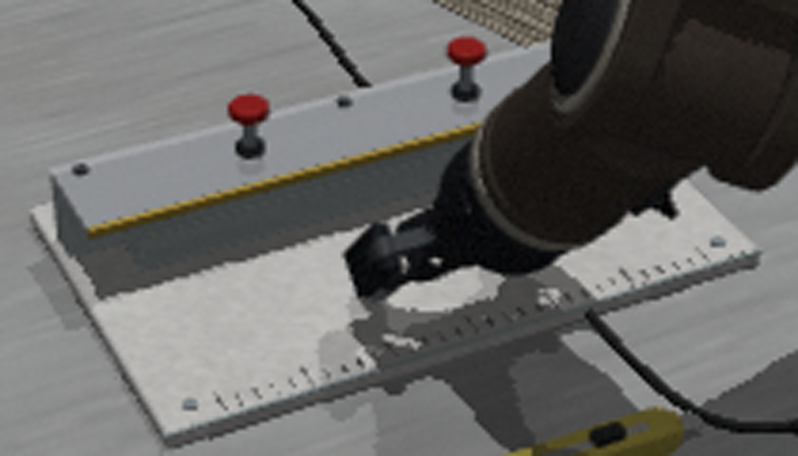

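View pics/top6.png

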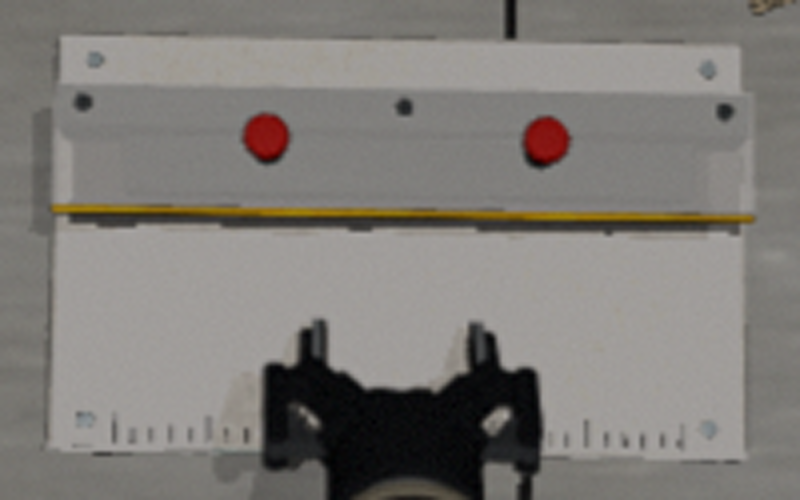

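Run:
```python
import cv2,numpy as np
im=cv2.imread('pics/top6.png')[70:240].astype(float)
im=np.clip((im-90)*4.0,0,255).astype('uint8')
im=cv2.resize(im,(800,500));cv2.imwrite('pics/top6e.png',im)
from h import *
g=np.array(json.load(open('g.json')));c=get_calibration('top')
for x in (-.03,0):
  for y in (.147,-.15):
    p=proj(c,g2w(g,[x,y,.037]))[0]; p=(p-[225,150])*4; print(x,y,p, (p[1]-70)*500/170)
```

```text
-0.03 0.147 [120.44783895 191.18868995] 356.4373233920883
-0.03 -0.15 [687.48043566 198.5238769 ] 378.0114026441595
0 0.147 [121.70224355 134.66406204] 190.1884177528924
0 -0.15 [687.15624931 142.16687251] 212.2555073750264
```

View pics/top6e.png

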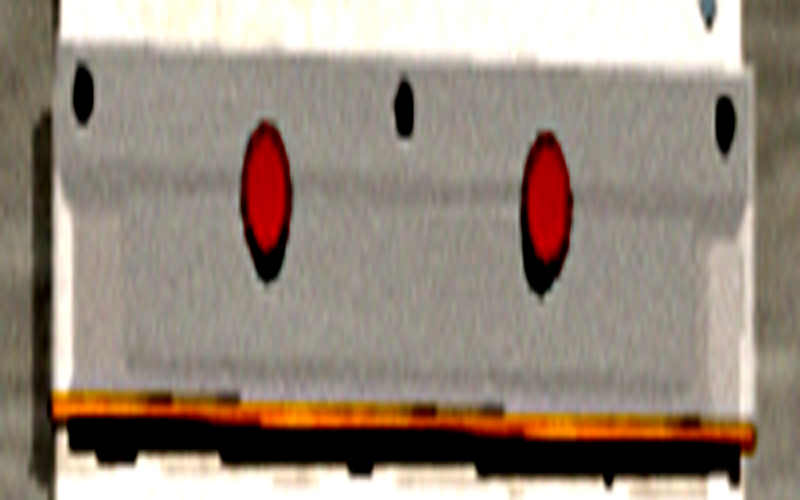

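Emit:
jog_arm --steps '[{"delta_pos": [-0.023,0.0,-0.028],"twist": 0,"claw": 1},{"delta_pos": [-0.02,0.02,-0.025],"twist": 0,"claw": 1},{"delta_pos": [-0.02,0.02,-0.025],"twist": 0,"claw": 1},{"delta_pos": [-0.012,0.03,-0.012],"twist": 0,"claw": 1},{"delta_pos": [-0.019,0,0.016],"twist": 0,"claw": 1}]'

```text
clock: 12.18
eef_pos: [0.5603, 0.1735, 0.1213]
orientation: [[-0.782, 0.032, 0.623], [0.035, 0.999, -0.008], [-0.622, 0.016, -0.782]]
contact_force: [0.4, 0.9, 0.8]
opening: 0.0052
```

```bash
python3 s.py " -3,70,115" " -3,70,95"
```

```text
t 12.18 w [0.5603 0.1735 0.1213] gauge mm [-78.6  69.5 109.3] j [-0.05  0.38 -0.64  2.29  1.71  0.59 -0.6 ] F [0.4 0.9 0.8]
tool in gauge
 [[-0.782  0.008  0.623]
 [ 0.016  1.     0.007]
 [-0.622  0.016 -0.782]]
tiltx deg 38.5 tilty 0.5
to  -3,70,115 tool delta [-0.0628  0.0012  0.0426] norm 0.0759
to  -3,70,95 tool delta [ 0.0124 -0.0003  0.0156] norm 0.02
```

Emit:
jog_arm --steps '[{"delta_pos": [-0.026,0,0.016],"twist": 0,"claw": 1},{"delta_pos": [-0.022,0,0.016],"twist": 0,"claw": 1},{"delta_pos": [-0.01,0,0.008],"twist": 0,"claw": 1},{"delta_pos": [0,0,0],"twist": 0,"claw": 1}]'

```text
clock: 12.52
eef_pos: [0.6398, 0.1748, 0.1336]
orientation: [[-0.774, 0.028, 0.633], [0.033, 0.999, -0.004], [-0.632, 0.018, -0.774]]
contact_force: [0.0, 0.4, 0.6]
opening: -0.0001
```

```bash
python3 s.py " -3,70,95" " -3,70,85"
python3 - <<'E'
from bench import snapshot
import cv2
cv2.imwrite('pics/top7.png',cv2.resize(snapshot('top')[130:255,225:425],None,fx=4,fy=4,interpolation=2))
cv2.imwrite('pics/sc7.png',cv2.resize(snapshot('scene')[170:290,225:435],None,fx=3.8,fy=3.8,interpolation=2))
E
```

```text
t 12.52 w [0.6398 0.1748 0.1336] gauge mm [  0.8  72.7 121.6] j [-0.02  0.45 -0.59  2.14  1.65  0.54 -0.42] F [-0.   0.4  0.6]
tool in gauge
 [[-0.774  0.005  0.633]
 [ 0.015  1.     0.011]
 [-0.632  0.018 -0.774]]
tiltx deg 39.2 tilty 0.8
to  -3,70,95 tool delta [ 0.0197 -0.0032  0.0181] norm 0.027
to  -3,70,85 tool delta [ 0.0063 -0.0002  0.0077] norm 0.01
```

View pics/sc7.png

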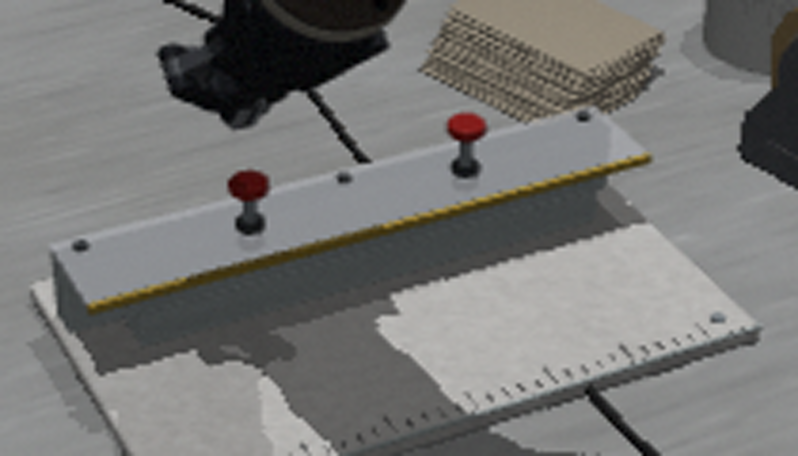

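View pics/top7.png

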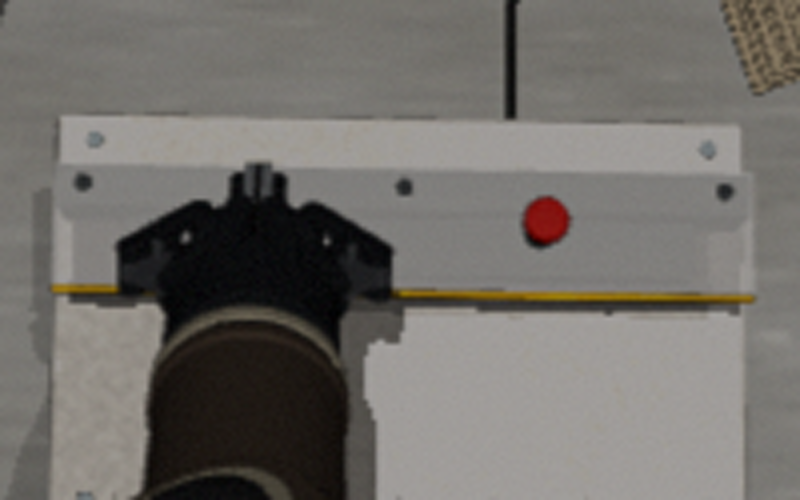

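Emit:
jog_arm --steps '[{"delta_pos": [0.014,-0.003,0.014],"twist": 0,"claw": 1},{"delta_pos": [0.009,-0.001,0.007],"twist": 0,"claw": 1}]'

```text
clock: 12.78
eef_pos: [0.6322, 0.1723, 0.1035]
orientation: [[-0.773, 0.027, 0.634], [0.032, 0.999, -0.002], [-0.634, 0.019, -0.773]]
contact_force: [0.0, -0.5, 0.3]
opening: 0.0001
```

```bash
python3 s.py " -3,70,90" " -3,70,85"
```

```text
t 12.78 w [0.6322 0.1723 0.1035] gauge mm [-6.7 70.1 91.5] j [-0.03  0.5  -0.59  2.17  1.79  0.57 -0.57] F [ 0.1 -0.5  0.3]
tool in gauge
 [[-0.774  0.003  0.634]
 [ 0.014  1.     0.013]
 [-0.634  0.019 -0.773]]
tiltx deg 39.3 tilty 0.9
to  -3,70,90 tool delta [-0.0019 -0.0001  0.0035] norm 0.004
to  -3,70,85 tool delta [ 0.0032 -0.0001  0.0039] norm 0.005
```

Emit:
jog_arm --steps '[{"delta_pos": [0.001,0,0.005],"twist": 0,"claw": 1}]'

```text
clock: 12.87
eef_pos: [0.6324, 0.1724, 0.0974]
orientation: [[-0.774, 0.025, 0.632], [0.031, 1.0, -0.002], [-0.632, 0.018, -0.775]]
contact_force: [-4.1, -0.6, 4.3]
opening: 0.0001
```

Emit:
jog_arm --steps '[{"delta_pos": [0.003,0,0.004],"twist": 0,"claw": 1}]'

```text
clock: 12.95
eef_pos: [0.6323, 0.1725, 0.0923]
orientation: [[-0.774, 0.024, 0.632], [0.03, 1.0, -0.002], [-0.632, 0.017, -0.775]]
contact_force: [2.0, -1.1, 4.4]
opening: -0.0001
```

Emit:
jog_arm --steps '[{"delta_pos": [0.003,0,0.004],"twist": 0,"claw": 1}]'

```text
clock: 13.03
eef_pos: [0.6325, 0.1726, 0.0876]
orientation: [[-0.774, 0.024, 0.633], [0.029, 1.0, -0.002], [-0.633, 0.017, -0.774]]
contact_force: [-1.3, -1.6, 3.6]
opening: -0.0004
```

```bash
python3 s.py " -3,70,80"
```

```text
t 13.03 w [0.6325 0.1726 0.0876] gauge mm [-6.4 70.4 75.6] j [-0.03  0.53 -0.59  2.18  1.85  0.6  -0.62] F [-1.2 -1.6  3.6]
tool in gauge
 [[-0.774  0.001  0.633]
 [ 0.011  1.     0.013]
 [-0.633  0.017 -0.774]]
tiltx deg 39.3 tilty 0.9
to  -3,70,80 tool delta [-0.0054 -0.0003 -0.0013] norm 0.0056
```

Emit:
jog_arm --steps '[{"delta_pos": [0.001,0,0.0015],"twist": 0,"claw": 1}]'

```text
clock: 13.12
eef_pos: [0.6331, 0.1727, 0.0867]
orientation: [[-0.772, 0.024, 0.635], [0.029, 1.0, -0.003], [-0.635, 0.016, -0.773]]
contact_force: [-16.4, -3.4, 25.8]
opening: -0.0
```

Emit:
jog_arm --steps '[{"delta_pos": [0.001,0,0.0015],"twist": 0,"claw": 1}]'

```text
clock: 13.2
eef_pos: [0.6333, 0.1728, 0.0867]
orientation: [[-0.77, 0.024, 0.638], [0.028, 1.0, -0.004], [-0.637, 0.015, -0.77]]
contact_force: [-22.8, -6.0, 31.2]
opening: -0.0002
```

Emit:
jog_arm --steps '[{"delta_pos": [0.001,0,0.0015],"twist": 0,"claw": 1}]'

```text
clock: 13.28
eef_pos: [0.6332, 0.1728, 0.0867]
orientation: [[-0.768, 0.024, 0.64], [0.027, 1.0, -0.005], [-0.64, 0.014, -0.768]]
contact_force: [-17.4, -5.4, 25.9]
opening: -0.0
```

Emit:
jog_arm --steps '[{"delta_pos": [-0.006,0,-0.008],"twist": 0,"claw": 1},{"delta_pos": [-0.013,0,-0.016],"twist": 0,"claw": 1},{"delta_pos": [-0.003,-0.02,-0.004],"twist": 0,"claw": 1},{"delta_pos": [0,-0.035,0],"twist": 0,"claw": 1},{"delta_pos": [0,-0.035,0],"twist": 0,"claw": 1},{"delta_pos": [0,-0.035,0],"twist": 0,"claw": 1},{"delta_pos": [0,-0.012,0],"twist": 0,"claw": 1},{"delta_pos": [0,0,0],"twist": 0,"claw": 1}]'

```text
clock: 13.95
eef_pos: [0.627, 0.0361, 0.1232]
orientation: [[-0.768, 0.014, 0.64], [0.021, 1.0, 0.003], [-0.64, 0.016, -0.768]]
contact_force: [-0.4, -0.1, 0.6]
opening: -0.0002
```

```bash
python3 s.py " -6,-70,92"
```

```text
t 13.95 w [0.627  0.0361 0.1232] gauge mm [ -8.7 -66.3 111.2] j [ 0.26  0.4  -0.55  2.26  2.05  0.36 -0.59] F [-0.4 -0.1  0.6]
tool in gauge
 [[-0.768 -0.01   0.64 ]
 [ 0.003  1.     0.018]
 [-0.64   0.016 -0.768]]
tiltx deg 39.8 tilty 1.4
to  -6,-70,92 tool delta [ 0.0102 -0.0041  0.0164] norm 0.0197
```

Emit:
jog_arm --steps '[{"delta_pos": [0.008,-0.004,0.013],"twist": 0,"claw": 1}]'

```text
clock: 14.03
eef_pos: [0.6302, 0.0323, 0.1106]
orientation: [[-0.766, 0.015, 0.643], [0.021, 1.0, 0.003], [-0.643, 0.016, -0.766]]
contact_force: [0.5, -0.1, -0.1]
opening: 0.0004
```

Emit:
jog_arm --steps '[{"delta_pos": [0.003,0,0.006],"twist": 0,"claw": 1}]'

```text
clock: 14.12
eef_pos: [0.6314, 0.0317, 0.1031]
orientation: [[-0.766, 0.016, 0.643], [0.022, 1.0, 0.002], [-0.643, 0.016, -0.766]]
contact_force: [-0.0, -0.5, -0.8]
opening: 0.0001
```

```bash
python3 s.py " -6,-70,88"
```

```text
t 14.12 w [0.6314 0.0317 0.1031] gauge mm [ -4.2 -70.5  91.1] j [ 0.29  0.46 -0.58  2.26  2.15  0.41 -0.66] F [-0.  -0.5 -0.8]
tool in gauge
 [[-0.766 -0.008  0.642]
 [ 0.004  1.     0.017]
 [-0.643  0.016 -0.766]]
tiltx deg 40.0 tilty 1.3
to  -6,-70,88 tool delta [0.0034 0.0005 0.0012] norm 0.0036
```

Emit:
jog_arm --steps '[{"delta_pos": [0.004,0,0.004],"twist": 0,"claw": 1}]'

```text
clock: 14.2
eef_pos: [0.6317, 0.0326, 0.0977]
orientation: [[-0.765, 0.016, 0.644], [0.022, 1.0, 0.002], [-0.644, 0.016, -0.765]]
contact_force: [1.7, -0.9, 4.4]
opening: 0.0001
```

Emit:
jog_arm --steps '[{"delta_pos": [0.003,0,0.004],"twist": 0,"claw": 1}]'

```text
clock: 14.28
eef_pos: [0.6324, 0.0332, 0.0926]
orientation: [[-0.765, 0.016, 0.644], [0.022, 1.0, 0.002], [-0.644, 0.016, -0.765]]
contact_force: [-2.0, -2.6, 3.2]
opening: 0.0
```

Emit:
jog_arm --steps '[{"delta_pos": [0.0025,0,0.003],"twist": 0,"claw": 1}]'

```text
clock: 14.37
eef_pos: [0.6326, 0.0339, 0.0884]
orientation: [[-0.764, 0.016, 0.645], [0.022, 1.0, 0.002], [-0.644, 0.015, -0.765]]
contact_force: [-1.2, -2.9, 3.4]
opening: -0.0
```

Emit:
jog_arm --steps '[{"delta_pos": [0.001,0,0.0015],"twist": 0,"claw": 1}]'

```text
clock: 14.45
eef_pos: [0.6332, 0.0342, 0.0868]
orientation: [[-0.764, 0.016, 0.646], [0.021, 1.0, 0.001], [-0.645, 0.015, -0.764]]
contact_force: [-15.6, -6.6, 28.1]
opening: -0.0002
```

Emit:
jog_arm --steps '[{"delta_pos": [0.001,0,0.0015],"twist": 0,"claw": 1}]'

```text
clock: 14.53
eef_pos: [0.6338, 0.0344, 0.0865]
orientation: [[-0.761, 0.015, 0.648], [0.02, 1.0, -0.0], [-0.648, 0.012, -0.762]]
contact_force: [-30.8, -7.7, 45.3]
opening: 0.0001
```

Both bottomed firmly at the same height. Lifting away and looking.

Emit:
jog_arm --steps '[{"delta_pos": [-0.006,0,-0.008],"twist": 0,"claw": 1},{"delta_pos": [-0.014,0,-0.017],"twist": 0,"claw": 1},{"delta_pos": [-0.02,0,-0.025],"twist": 0,"claw": 1},{"delta_pos": [0.015,0,-0.038],"twist": 0,"claw": 1},{"delta_pos": [0.015,0,-0.038],"twist": 0,"claw": 1},{"delta_pos": [0.015,0,-0.038],"twist": 0,"claw": 1},{"delta_pos": [0.015,0,-0.038],"twist": 0,"claw": 1},{"delta_pos": [0,0,0],"twist": 0,"claw": 1}]'

```text
clock: 15.2
eef_pos: [0.5167, 0.0421, 0.2113]
orientation: [[-0.767, 0.004, 0.642], [0.015, 1.0, 0.012], [-0.642, 0.019, -0.767]]
contact_force: [-0.1, -0.3, -0.0]
opening: 0.0002
```

```bash
python3 s.py
python3 - <<'E'
from bench import snapshot
import cv2,numpy as np
t=snapshot('top');s=snapshot('scene')
cv2.imwrite('pics/top8full.png',t)
cv2.imwrite('pics/sc8.png',cv2.resize(s[190:310,225:435],None,fx=3.8,fy=3.8,interpolation=2))
im=cv2.resize(t[150:275,225:425],None,fx=4,fy=4,interpolation=2)[70:240].astype(float)
cv2.imwrite('pics/top8e.png',cv2.resize(np.clip((im-90)*4,0,255).astype('uint8'),(800,500)))
E
```

```text
t 15.2 w [0.5167 0.0421 0.2113] gauge mm [-119.1  -62.8  199.3] j [ 0.16  0.   -0.44  2.41  1.3   0.18  0.04] F [-0.1 -0.3 -0. ]
tool in gauge
 [[-0.767 -0.02   0.642]
 [-0.003  1.     0.027]
 [-0.642  0.019 -0.767]]
tiltx deg 39.9 tilty 2.0
```

View pics/sc8.png

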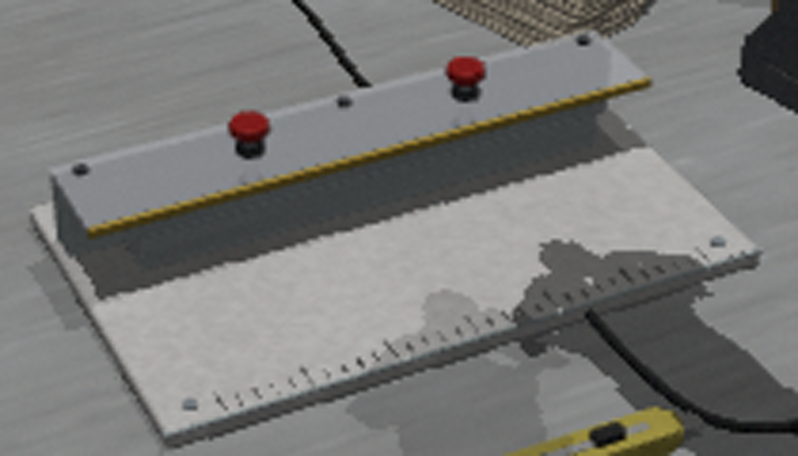

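View pics/top8full.png

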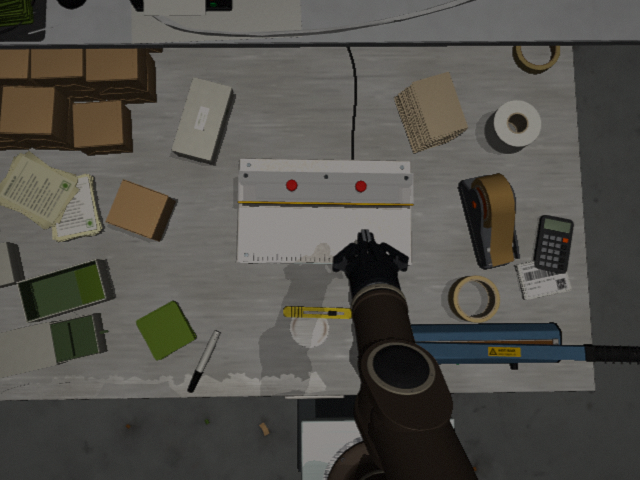

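View pics/top8e.png

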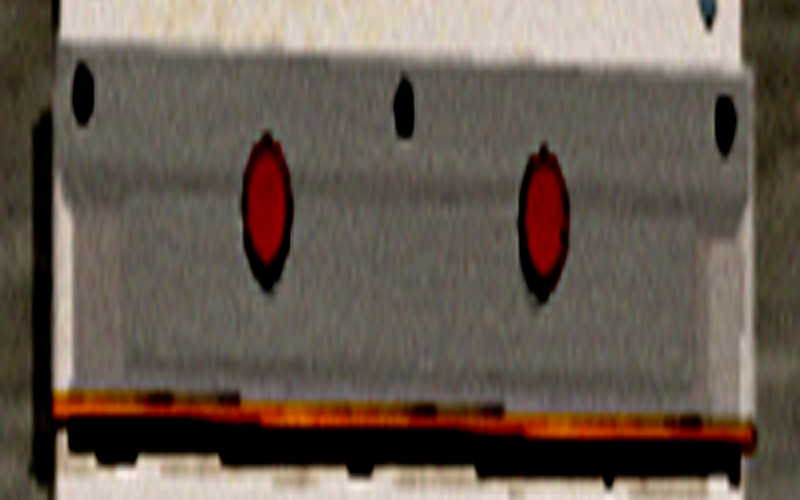

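Run:
```python
from h import *
import cv2
g=np.array(json.load(open('g.json')));c=get_calibration('scene')
def cen(f):
    im=cv2.imread(f).astype(int); m=((im[...,2]>90)&(im[...,1]<60)&(im[...,0]<60)).astype('uint8')
    n,_,st,ce=cv2.connectedComponentsWithStats(m); return [(ce[i].round(2),st[i,4]) for i in range(1,n) if st[i,4]>300]
print(cen('pics/scz.png'));print(cen('pics/sc8.png'))
for y in(.07,-.07):
    a=[proj(c,g2w(g,[-.011,y,.096-d]))[0]*3.8 for d in (0,.01,.014)];print(y,(a[0]).round(1),(a[1]-a[0]).round(1),(a[2]-a[0]).round(1))
```

```text
[(array([466.07,  47.13]), np.int32(551)), (array([248.19, 105.26]), np.int32(629))]
[(array([465.07,  67.12]), np.int32(552)), (array([248.58, 123.07]), np.int32(649))]
0.07 [1103.6  821.1] [ 0.5 14.9] [ 0.8 20.8]
-0.07 [1321.9  765.5] [-0.5 14.5] [-0.7 20.2]
```

```bash
python3 -c "
from bench import manip
print(manip.close_job())"
```

```text
the job is handed in; nothing more can be done
None
```

The tube is seated against the rail and both red knobs are pressed down onto it. I handed the job in at about 15 s of the 64 s limit, with no verdict reported.

**How it was done:**
- **Tilting the tool:** the moves only allow a twist about the tool's own axis. I raised the arm past its reach until the wrist hit its limit, which slanted the fingers forward 35 to 40 degrees.
- **Squaring the tube:** I pushed its left end with the gripper shut until it was nearly parallel. The right end was not pushed on its own. I drove the tube home from the middle instead, with the gripper open so one finger pushed on each side, about 43 mm apart from centre.
- **Pressing the knobs:** I then pressed the left knob and the right knob in turn.

**Last checks:**
- **Tube seated:** the push force rose sharply to 27 N where the near side works out at about 30 mm before the rail, which is the seated place. The enhanced top view shows its near edge parallel to the rail, and it did not shift when the knobs were pressed. Its middle is about 3 mm right of the rail's middle.
- **Hold-downs:** each knob moved at about 4 N and then stopped firmly at the same height. In the scene camera the left dropped about 12 mm and the right about 14 mm from where they started (0 to 3 mm down). Left's final depth is the less certain of the two, but stopping at the same height supports both resting on the tube.
- **Bystanders:** the carton, tape roll and cutter look unmoved in the top view, and the arm is clear with no contact force.

**Not ideal:** lowering the tool touched the board once at about 56 N. The last press on the right knob reached about 55 N. Both were fingertip contacts, below the 120 N wrist limit.

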